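# Find the seed tray that has lost its rubber feet and dock it

### The job

One of the three look-alike seed trays has lost its rubber feet and slides far too easily. Give every tray a short drag of a few centimetres across the sill to feel which one it is, then slide that one lengthwise into the aluminium dock until it rests against the end rail, and leave the other two standing where that short drag left them, not put back. Slide the trays, never lift or tip them, and do not push the other things on the sill about.

Things in the scene. Friction and masses are not known exactly. Their poses are not given: they have to be found in the camera images.
- tray_1: One of three identical-looking grey plastic seed trays, 90 mm (its x) by 130 mm (its y), 30 mm tall, rim overhang 4 mm. Origin: centre of the underside. Both ends hold planted cups and a white label up to 60 mm high; the middle is an empty open well 82 mm (x) by 60 mm (y) centred on the origin, floor 5 mm and walls 30 mm above the sill, into which fingers can be lowered to drag it by a wall.
- tray_2: Seed tray like tray_1, same sizes and origin. Each tray weighs 0.75 to 0.95 kg. Two of the three have rubber feet hidden underneath and take about 4 to 11 N to drag; the third has lost them and takes about 0.5 to 1 N. The numbers in the names do not say which.
- tray_3: Seed tray like tray_1, same sizes and origin. Any of the three may be the one without rubber feet; only the drag tells.
- dock: Three aluminium rails fixed to the sill, 25 mm tall: a U open towards its own +y, no floor. Origin: on the sill, at the centre of a tray that is fully home (tray y along dock y, either way round). Inside 110 mm wide (its x); the end rail's inner face is at y = -65 mm; side rails run to +65 mm, then flare to 140 mm overall at +86 mm. Low flanges reach 77 mm sideways. A tray slides in lengthwise towards -y.
- sprayer: red hand sprayer, 80 mm across, 172 mm tall; a bystander, origin at the centre of its underside
- clay_pot: empty clay pot, 90 mm across, 85 mm tall; a bystander, origin at the centre of its underside
- junction_box: grey plastic box 90 x 120 x 55 mm; a bystander, origin at the centre of its underside
- feed_bottle: white bottle, 60 mm across, 150 mm tall; a bystander, origin at the centre of its underside
- angle_offcut: piece of aluminium angle 30 x 180 x 30 mm lying on the sill; a bystander, origin at the centre of its underside
- screwdriver: screwdriver lying on the sill; a bystander, origin under its middle
- mug: white mug, 76 mm across, 90 mm tall; a bystander, origin at the centre of its underside
Not all that is in view belongs to the job. What is shaped like the tray_1 but blue is not meant.

How it is judged:
On the way:
1. every one of the three trays has been dragged at least 15 mm from its start (distance of each of tray_1, tray_2, tray_3 from where it was at the start of the episode above 0.015 m), for 0.2 s.
At the end, for the whole second after the job is handed in: The tray without rubber feet stands in the dock, straight (within 0.15 rad), between the side rails and within 8 mm of the end rail; the other two stand within 120 mm of where they started; all three flat on the sill, at rest (y of tray_2 in the frame of dock between -0.012 and 0.008 m and x of tray_2 in the frame of dock between -0.016 and 0.016 m and angle between the y axis of tray_2 and the y axis of dock, either way round below 0.15 rad and distance of each of tray_1, tray_3 from where it was at the start of the episode below 0.12 m and height (world z) of each of tray_1, tray_2, tray_3 below 0.006 m and angle between each of tray_1, tray_2, tray_3's own z axis and vertical below 0.06 rad and linear speed of each of tray_1, tray_2, tray_3 below 0.01 m/s); the robot touches nothing.
It fails at once if a tray is lifted more than 20 mm or tipped more than 0.3 rad (height (world z) of any of tray_1, tray_2, tray_3 above 0.02 m or angle between any of tray_1, tray_2, tray_3's own z axis and vertical above 0.3 rad).
It fails at once if a bystander is moved more than 40 mm (distance of any of sprayer, clay_pot, junction_box, feed_bottle, angle_offcut, screwdriver, mug from where it was at the start of the episode above 0.04 m).
It also fails if it takes over 72 s, if anything falls off the work surface, if the arm or the gripper's body presses on something with over 40 N, if the wrist force passes 120 N, or if a joint passes its speed limit or range.

### The arm

A 7-joint arm with a two-finger parallel gripper is mounted at the origin on the work surface. World frame = base frame: x ahead of the robot, y to its left, z up, the work surface at z = 0. Lengths are in m, angles in rad, forces in N, time in s.
With the tool pointing down it reaches from about 0.4 to 0.85 m from the base axis. Payload 10.4 kg.
Tool frame: the origin (TCP) lies midway between the tips of the shut fingers; the grasp point (between the pads) lies 19 mm behind it; z points along the fingers, y is the line along which they close (so a half turn about z gives the same grasp; the last joint's range is limited). The gripper opens to 87 mm and grips with 3 to 60 N. Pads are 19 mm wide; open, the fingers measure 117 mm over their backs; the gripper's body (75 mm by 190 mm) begins 51 mm behind the grasp point.
Start: joints at [-1.159, 0.332, -0.065, 1.46, 0.022, 1.35, -0.088], TCP at [0.263, 0.567, 0.19] pointing down, gripper open.
Joint ranges: [-2.6, 2.6], [-0.5, 2.12], [-1.47, 1.34], [0.16, 2.42], [-1.27, 4.41], [0.06, 2.06], [-2.6, 2.6]. Speed limits (rad/s): [2.22, 2.22, 2.79, 2.79, 3.14, 3.14, 3.14].

### API

Orientations are given as a unit quaternion [x, y, z, w].
In Python, from bench import r gives the robot as it stands.
- The arm moves only by the tool move_arm, never from a script. Its argument "targets" is a list of rows, each a list of 3 entries, a list of its own where there are three numbers: the shift along the tool's x, y, z in cm, then the turn, a rotation vector about the tool's x, y, z in rad, then the opening in per cent of the stroke, from 0 (shut) to 100 (fully open). In form: [[[x, y, z], [wx, wy, wz], gripper], ...]. A call has 1 to 20 rows; each row shifts and turns the commanded pose from where the row before left it, along the tool's axes as they then stand; what a row does not reach is not made up. A row lasts 1/8 s, in which the tool goes at most 62.5 mm and 10.7 degrees, less where a joint would pass 70% of its speed; a pose out of reach is approached as far as the arm can. A call with a gripper value outside its range is refused whole. The fingers move at their own pace and stop on an object; "grip_force" is the grip in N (left out, the last holds). Time passes only in rows, so rows that do not move let the fingers close. It gives the time, the measured TCP pose, the force, the opening and the grip force at its end, in the units of the state.
- r.read_state(): the state, without advancing time (a new reading comes with each control period).
- r.camera(name): name is "scene" or "top" or "wrist"; returns a dict with "image" (400x640x3 uint8, blue, green, red), "vertical_fov" (degrees; the focal length in pixels is half the picture's height over the tangent of half this angle, whatever the lens; pixels are square), "cx", "cy" (the principal point, pixels), "k1" (the pictures are not rectified: a ray, as slopes to the right and down, at radius r is drawn at 1 + k1 r^2 times it, then the intrinsics apply), "cam_to_world" (4x4, takes a point from camera to world coordinates). Camera axes: x right, y down, z forward; pixel columns grow to the right and rows downward; lengths in m; the calibration is good to about 2 mm. A picture is of the moment at which its call begins. There is no depth.
- r.close_job(): hands the job in; it is judged then, once.
The state is a dict: "time": time; "joint_positions": joint angles; "joint_vel": joint speeds; "joint_torque": joint torques, N m; "ee_pos": TCP position; "eef_rot": TCP orientation; "ft_force": force on the tool from outside, world axes, zero at the start; "torque": the same for the moment, N m; "width": finger opening in m; "grip_force": force on a finger pad.
Only numpy, scipy, OpenCV 4.12 (cv2) and the standard library are available. Lean on these libraries where they do the work, as an engineer would, in place of code of your own. Each camera call takes 0.05 s, during which the arm holds its last target. There are 200 camera calls.

## Working session

There is one attempt and no reset: what is moved stays moved. The work goes in short steps, Python scripts to look and compute and a tool call to move; the robot and the scene stay as the last step left them, time stands still between calls to the robot, and variables do not carry over. Pictures are saved under pics/ and viewed, at most 10 in all, crops included, and the job is handed in when it is done.

Besides the shell and the picture viewer there is one more tool, called as name(argument=value, ...), one argument or row to a line, values as JSON. move_arm: Moves the arm, as the interface text tells. Its arguments: {"type":"object","properties":{"targets":{"type":"array"},"grip_force":{"type":"number"}},"required":["targets"]}

```bash
mkdir -p pics; ls; cat > h.py <<'E'
import numpy as np, cv2
from bench import r
def cam(n):
    c=r.camera(n); c["f"]=200/np.tan(np.radians(c["vertical_fov"])/2); c["T"]=np.array(c["cam_to_world"]); return c
def ray2plane(c,px,z):
    px=np.atleast_2d(np.array(px,float)); K=np.array([[c["f"],0,c["cx"]],[0,c["f"],c["cy"]],[0,0,1]])
    n=cv2.undistortPointsIter(px.reshape(-1,1,2),K,np.array([c["k1"],0,0,0,0.]),None,None,(3,100,1e-10)).reshape(-1,2)
    d=np.c_[n,np.ones(len(n))]@c["T"][:3,:3].T; o=c["T"][:3,3]
    return o+d*((z-o[2])/d[:,2])[:,None]
def project(c,P):
    P=np.atleast_2d(P); q=(P-c["T"][:3,3])@c["T"][:3,:3]; s=q[:,:2]/q[:,2:]
    s=s*(1+c["k1"]*(s**2).sum(1))[:,None]; return s*c["f"]+[c["cx"],c["cy"]]
E
python3 - <<'E'
from h import *
for n in("top","scene"):
    c=cam(n); cv2.imwrite(f"pics/{n}0.png",c["image"]); print(n,c["f"],c["cx"],c["cy"],c["k1"],c["T"].round(3).tolist())
s=r.read_state(); print({k:np.round(v,3) for k,v in s.items()})
E
```

```text
pics
top 361.7124353101543 314.2323581703914 201.1308387933258 -0.02313322115341282 [[0.014, -0.989, 0.149, 0.382], [-1.0, -0.016, -0.01, 0.079], [0.012, -0.149, -0.989, 1.123], [0.0, 0.0, 0.0, 1.0]]
scene 382.77524577595864 323.32863304883017 203.1374109036397 -0.0791495306735874 [[-0.331, 0.646, -0.688, 1.269], [0.944, 0.221, -0.246, 0.352], [-0.006, -0.731, -0.683, 0.77], [0.0, 0.0, 0.0, 1.0]]
{'time': np.float64(0.1), 'joint_positions': array([-1.159,  0.333, -0.065,  1.461,  0.022,  1.35 , -0.088]), 'joint_vel': array([ 0.001, -0.001,  0.001, -0.003,  0.001,  0.001,  0.002]), 'joint_torque': array([ 1.0000e-03, -6.2454e+01,  2.5000e-02, -3.9072e+01, -6.1000e-02,
        3.7000e-02,  0.0000e+00]), 'ee_pos': array([0.263, 0.566, 0.189]), 'eef_rot': array([ 0.216,  0.976, -0.001, -0.   ]), 'ft_force': array([-0.133,  0.503, -0.27 ]), 'torque': array([-0.007, -0.005,  0.005]), 'grip_force': np.float64(0.0), 'width': np.float64(0.087)}
```

View pics/top0.png

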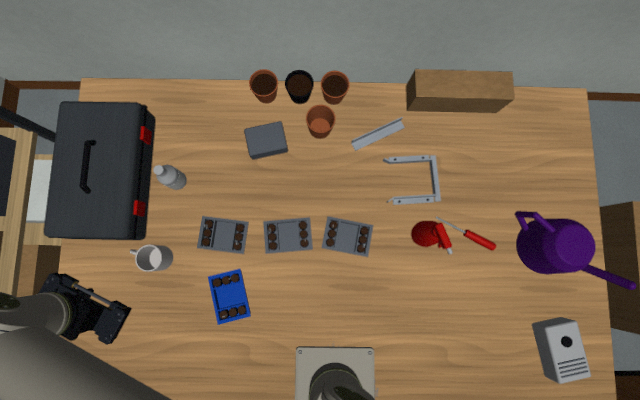

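View pics/scene0.png

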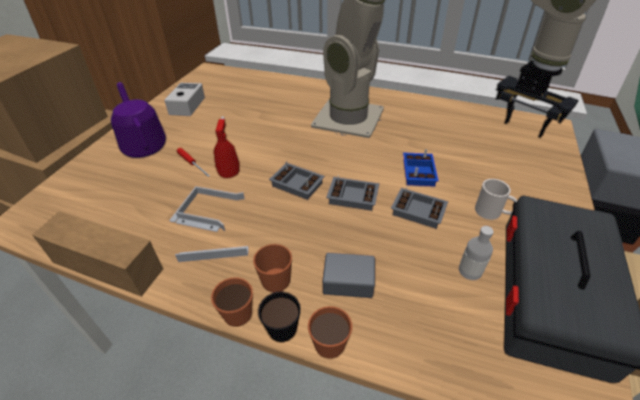

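The top view shows three grey trays at about (222,235), (288,235) and (347,237), plus a blue look-alike at (229,297), which isn't meant. The dock is at (412,180) and opens to image-left (world +y). The clay pot is at (320,121), the mug at (152,258), and the sprayer and screwdriver are near (430,235) and (480,240). I'll measure these and enlarge the tray region.

```bash
python3 - <<'E'
from h import *
c=cam("top"); im=c["image"]; hsv=cv2.cvtColor(im,cv2.COLOR_BGR2HSV)
m=((hsv[...,1]<70)).astype(np.uint8)*255
m[:, :135]=0; m[:110]=0; m[275:]=0; m[:,:]=m
m2=cv2.morphologyEx(m,cv2.MORPH_CLOSE,np.ones((5,5)))
cs,_=cv2.findContours(m2,cv2.RETR_EXTERNAL,cv2.CHAIN_APPROX_NONE)
vis=cv2.resize(im[110:270,180:480],None,fx=2.6,fy=2.6,interpolation=cv2.INTER_CUBIC)
for k in cs:
    a=cv2.contourArea(k)
    if a<150: continue
    p=k.reshape(-1,2); 
    z=0.03 if 190<p[:,0].mean()<380 and p[:,1].mean()>200 else 0.025
    W=ray2plane(c,p,z)[:,:2]; rc=cv2.minAreaRect((W*1000).astype(np.float32))
    print(p.mean(0).round(),a,"ctr",np.round(rc[0],1),"size",np.round(rc[1],1),"ang",round(rc[2],1))
    cv2.polylines(vis,[((p-[180,110]+.5)*2.6).astype(np.int32)],True,(0,255,0),1)
cv2.imwrite("pics/crop.png",vis)
E
```

```text
[153. 257.] 808.5 ctr [369.7 547.2] size [ 80.7 111.3] ang 4.8
[287. 235.] 1464.0 ctr [442.5 146.9] size [ 98.  142.1] ang 5.9
[347. 236.] 1455.0 ctr [441.8 -33. ] size [142.1  98.3] ang 80.2
[222. 235.] 1472.0 ctr [440.9 342.7] size [143.  98.] ang 83.8
[416. 179.] 878.0 ctr [ 622.2 -234.5] size [153.3 167.7] ang 4.5
[266. 140.] 1150.0 ctr [740.3 223.9] size [103.5 121.5] ang 13.6
[378. 133.] 584.5 ctr [ 768.8 -132.6] size [ 37.6 186.7] ang 26.6
[616. 155.] 4183.0 ctr [ 707.7 -912.9] size [173.7 323. ] ang 89.8
[148. 175.] 2170.0 ctr [634.2 548.5] size [412.3 155.5] ang 5.1
```

View pics/crop.png

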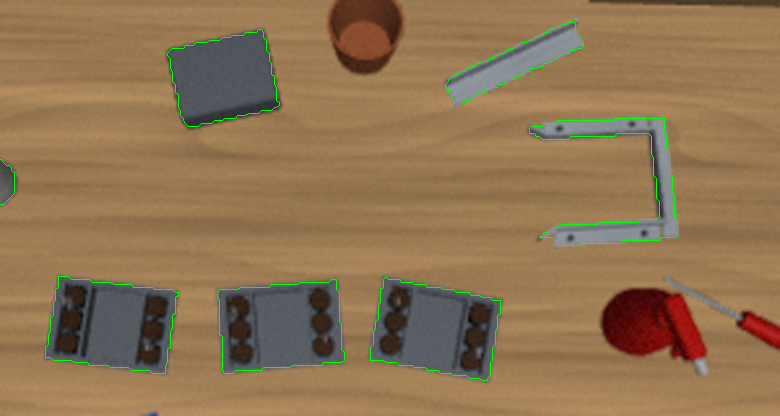

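The crop confirms three grey trays. A is at (0.441, 0.343), B at (0.443, 0.147) and C at (0.442, -0.033), with rims about 98 x 140 mm as expected. Their long axes run roughly along world y, at -6°, +6° and -10°. The dock is near (0.622, -0.236) and its y axis is about 4.5° off world y. I'll go above A first.

move_arm(
  targets=[
    [[-4.26, -2.11, 0], [0, 0, 0], 40],
    [[-4.26, -2.11, 0], [0, 0, 0], 40],
    [[-4.26, -2.11, 0], [0, 0, 0], 40],
    [[-4.26, -2.11, 0], [0, 0, 0], 40],
    [[-4.26, -2.11, 0], [0, 0, 0], 40],
    [[-4.26, -2.11, 0], [0, 0, 0], 40],
    [[0, 0, 0], [0, 0, 0.178], 40],
    [[0, 0, 0], [0, 0, 0.178], 40],
    [[0, 0, 0], [0, 0, 0.178], 40],
    [[0, 0, 0], [0, 0, 0.178], 40],
    [[0, 0, 0], [0, 0, 0.178], 40],
    [[0, 0, 0], [0, 0, 0.178], 40],
    [[0, 0, 0], [0, 0, 0.178], 40],
    [[0, 0, 0], [0, 0, 0], 40],
    [[0, 0, 0], [0, 0, 0], 40],
  ],
)

```text
time: 2.02
ee_pos: [0.4416, 0.3444, 0.1897]
eef_rot: [0.744, 0.669, -0.0, -0.0]
ft_force: [0.6, 0.7, -0.0]
width: 0.0348
grip_force: 0.0
```

```bash
cat >> h.py <<'E'
def togo(x,y,z,deg):
    """shift (cm, tool axes) and tool-z turn (rad) that bring TCP to x,y,z with tool y at deg from world x"""
    from scipy.spatial.transform import Rotation as Ro
    s=r.read_state(); R=Ro.from_quat(s["eef_rot"]).as_matrix(); a=np.degrees(np.arctan2(R[1,1],R[0,1]))
    print("t",round(s["time"],2),"pos",np.round(s["ee_pos"],4),"ydeg",round(a,1),"tilt",np.round(R[2],3),"F",np.round(s["ft_force"],2),"w",round(s["width"],4))
    print("shift",(R.T@(np.array([x,y,z])-s["ee_pos"])*100).round(2),"turn",round(np.radians(a-deg),3))
E
python3 - <<'E'
from h import *
togo(.441,.343,.012,-6.2)
c=cam("wrist"); cv2.imwrite("pics/wA.png",c["image"])
from scipy.spatial.transform import Rotation as Ro
a=np.radians(83.8); L=np.array([np.cos(a),np.sin(a),0]); S=np.array([L[1],-L[0],0]); o=np.array([.441,.343,.03])
print(project(c,[o+i*.065*L+j*.041*S for i,j in((.46,1),(.46,-1),(-.46,-1),(-.46,1),(0,0))]).round())
E
```

```text
t 2.02 pos [0.4416 0.3444 0.1897] ydeg -6.1 tilt [-0. -0. -1.] F [ 0.61  0.69 -0.02] w 0.0348
shift [-0.14 -0.05 17.77] turn 0.002
[[360. 145.]
 [283. 145.]
 [284. 199.]
 [358. 199.]
 [321. 173.]]
```

View pics/wA.png

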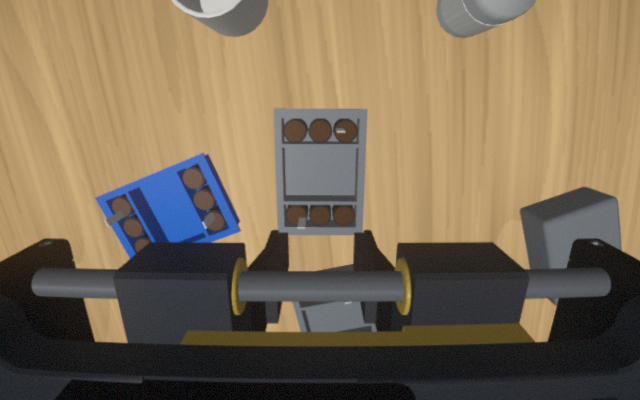

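The wrist view shows tray A's well at pixels (284-358, 147-199), within 2 px of the prediction. I'll lower the fingers and drag in +x.

move_arm(
  targets=[
    [[0, 0, 4.4], [0, 0, 0], 40],
    [[0, 0, 4.4], [0, 0, 0], 40],
    [[0, 0, 4.4], [0, 0, 0], 40],
    [[0, 0, 4.2], [0, 0, 0], 40],
    [[0, 0, 0], [0, 0, 0], 40],
    [[0, 0, 0], [0, 0, 0], 40],
    [[0, 0.6, 0], [0, 0, 0], 40],
    [[0, 0.6, 0], [0, 0, 0], 40],
    [[0, 0.6, 0], [0, 0, 0], 40],
  ],
)

```text
time: 3.2
ee_pos: [0.4605, 0.3426, 0.0165]
eef_rot: [0.745, 0.667, 0.001, -0.0]
ft_force: [1.4, 0.9, 0.1]
width: 0.0346
grip_force: 0.0
```

move_arm(
  targets=[
    [[0, 0.6, 0], [0, 0, 0], 40],
    [[0, 0.6, 0], [0, 0, 0], 40],
  ],
)

```text
time: 3.45
ee_pos: [0.472, 0.341, 0.0158]
eef_rot: [0.745, 0.667, -0.0, -0.0]
ft_force: [0.2, -0.6, 0.3]
width: 0.0349
grip_force: 0.0
```

move_arm(
  targets=[
    [[0, 0.6, 0], [0, 0, 0], 40],
    [[0, 0.6, 0], [0, 0, 0], 40],
  ],
)

```text
time: 3.7
ee_pos: [0.4839, 0.3397, 0.0158]
eef_rot: [0.745, 0.667, -0.0, -0.0]
ft_force: [0.7, 0.0, -0.1]
width: 0.0349
grip_force: 0.0
```

Almost no force. Either A is the free-sliding tray or the fingers aren't touching it, so I'll check how far it moved.

```bash
cat >> h.py <<'E'
def trays(c,x0=190,x1=400):
    hsv=cv2.cvtColor(c["image"],cv2.COLOR_BGR2HSV)
    m=((hsv[...,1]<70)).astype(np.uint8)*255; m[:,:x0]=0; m[:,x1:]=0; m[:205]=0; m[275:]=0
    m=cv2.morphologyEx(m,cv2.MORPH_CLOSE,np.ones((5,5)))
    for k in cv2.findContours(m,cv2.RETR_EXTERNAL,cv2.CHAIN_APPROX_NONE)[0]:
        if cv2.contourArea(k)>150:
            rc=cv2.minAreaRect((ray2plane(c,k.reshape(-1,2),.03)[:,:2]*1000).astype(np.float32)); print(np.round(rc[0],1),np.round(rc[1],1),round(rc[2],1))
E
python3 - <<'E'
from h import *
c=cam("wrist"); cv2.imwrite("pics/wA2.png",c["image"]); togo(.4839,.3397,.19,-6.2)
E
```

```text
t 3.75 pos [0.4846 0.3394 0.0159] ydeg -6.3 tilt [-0.  0. -1.] F [ 0.22 -0.33  0.11] w 0.0349
shift [  0.02  -0.07 -17.41] turn -0.002
```

View pics/wA2.png

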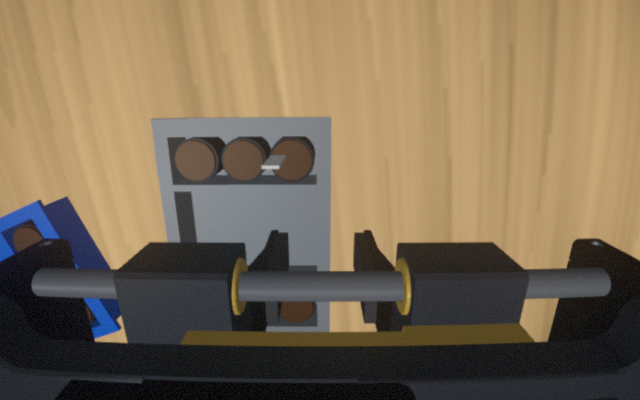

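```bash
python3 - <<'E'
from h import *
c=cam("wrist")
s=r.read_state(); p=s["ee_pos"]; d=np.array([.994,-.108,0])
print("tips",project(c,[p,p+d*.0175,p-d*.0175,p+d*.0325,p+d*.0325+[0,0,.04]]).round())
print("rim corners",ray2plane(c,[[153,118],[331,118],[331,332],[240,220]],.03).round(4))
t=cam("top"); trays(t)
E
```

```text
tips [[322. 225.]
 [350. 225.]
 [294. 225.]
 [373. 225.]
 [385. 253.]]
rim corners [[0.4005 0.4162 0.03  ]
 [0.4963 0.405  0.03  ]
 [0.4826 0.2694 0.03  ]
 [0.4377 0.3531 0.03  ]]
[442.7 146.9] [ 97.9 142.1] 6.0
[441.6 -33.2] [142.1  98.3] 79.6
[426.9 355.3] [206.5 178.1] 0.9
```

```bash
python3 - <<'E'
from h import *
t=cam("top");w=cam("wrist");s=cam("scene")
a=cv2.resize(t["image"][195:285,160:260],(400,360),interpolation=cv2.INTER_CUBIC)
b=cv2.resize(w["image"][190:340,240:407],(400,360),interpolation=cv2.INTER_CUBIC)
d=cv2.resize(s["image"][120:255,360:510],(400,240),interpolation=cv2.INTER_CUBIC)
e=np.hstack([d,d*0]); cv2.imwrite("pics/chk.png",np.vstack([np.hstack([a,b]),e]))
E
```

```text
(no output)
```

View pics/chk.png

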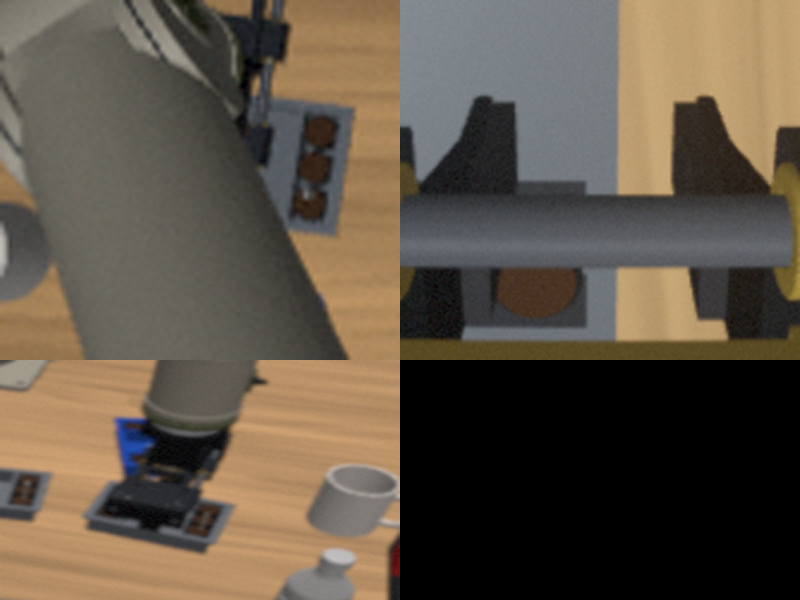

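The wrist crop shows tray A unmoved, with its +x rim edge at full-image x≈331. The +x wall now lies between the two fingertips (inner sides at about x=288 and 350). The scene view agrees: a finger sits in front of the wall. I can therefore pinch the wall gently, which also shows whether there is contact.

move_arm(
  targets=[
    [[0, 0, 0], [0, 0, 0], 0],
    [[0, 0, 0], [0, 0, 0], 0],
    [[0, 0, 0], [0, 0, 0], 0],
    [[0, 0, 0], [0, 0, 0], 0],
  ],
  grip_force=8,
)

```text
time: 4.5
ee_pos: [0.4835, 0.3398, 0.0159]
eef_rot: [0.745, 0.667, 0.0, -0.0]
ft_force: [-0.7, 0.5, -0.0]
width: 0.0044
grip_force: 0.0
```

move_arm(
  targets=[
    [[0, 0, 0], [0, 0, 0], 0],
    [[0, 0, 0], [0, 0, 0], 0],
  ],
)

```text
time: 4.75
ee_pos: [0.4835, 0.3398, 0.0158]
eef_rot: [0.745, 0.667, 0.0, -0.0]
ft_force: [-0.1, 0.0, -1.3]
width: 0.0004
grip_force: 0.0
```

```bash
python3 - <<'E'
from h import *
w=cam("wrist");s=cam("scene")
b=cv2.resize(w["image"][100:340,140:407],(400,360),interpolation=cv2.INTER_CUBIC)
d=cv2.resize(s["image"][160:241,370:460],(400,360),interpolation=cv2.INTER_CUBIC)
cv2.imwrite("pics/chk2.png",np.hstack([d,b])); togo(.4839,.3397,.19,-6.2); print(r.read_state()["grip_force"])
E
```

```text
t 4.85 pos [0.4835 0.3398 0.0159] ydeg -6.3 tilt [ 0. -0. -1.] F [0.39 0.   0.19] w 0.0002
shift [ -0.     0.04 -17.41] turn -0.002
0.0
```

View pics/chk2.png

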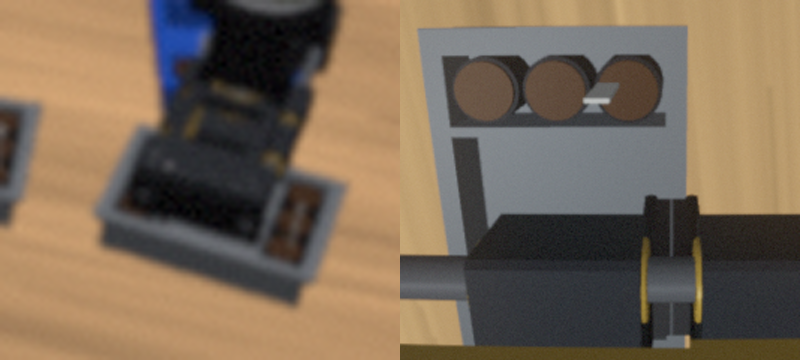

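```bash
python3 - <<'E'
from h import *
s=cam("scene"); st=r.read_state(); p=np.array(st["ee_pos"])
print("rim@.03",ray2plane(s,[[447.6,201.6],[437,221],[391.8,206]],.03).round(3))
for dz in(0,.014,.02,.04,.08): print(dz,project(s,p+[0,0,dz]).round(1))
w=cam("wrist"); print("camW",w["T"].round(3).tolist())
print("tip ray plane", [ray2plane(w,[[322,230]],z).round(4).tolist() for z in (.016,.023,.03,.035)])
# enlarge dark pixels location in scene near tcp
g=s["image"][195:240,385:450].max(2); ys,xs=np.where(g<55)
print("lowest dark per col",[(x+385,int(ys[xs==x].max()+195)) for x in np.unique(xs)][::3])
E
```

```text
rim@.03 [[0.402 0.42  0.03 ]
 [0.491 0.4   0.03 ]
 [0.472 0.272 0.03 ]]
0 [[414.5 217.8]]
0.014 [[415.3 214.2]]
0.02 [[415.6 212.6]]
0.04 [[416.8 207.4]]
0.08 [[419.2 196.4]]
camW [[0.994, -0.105, -0.03, 0.491], [-0.109, -0.954, -0.279, 0.416], [0.001, 0.281, -0.96, 0.211], [0.0, 0.0, 0.0, 1.0]]
tip ray plane [[[0.4828, 0.3363, 0.016]], [[0.4831, 0.3392, 0.023]], [[0.4834, 0.342, 0.03]], [[0.4836, 0.344, 0.035]]]
lowest dark per col [(np.int64(397), 205), (np.int64(400), 207), (np.int64(403), 208), (np.int64(406), 208), (np.int64(409), 208), (np.int64(412), 209), (np.int64(415), 210), (np.int64(418), 211), (np.int64(421), 212), (np.int64(424), 213), (np.int64(427), 213), (np.int64(430), 203), (np.int64(433), 213), (np.int64(436), 218), (np.int64(439), 212)]
```

Both views put the visible fingertips at z≈0.045, about 3 cm above the reported TCP:
- **Scene:** the lowest dark pixel at column 415 is row 210, above the rim.
- **Wrist:** the tip ray crosses the finger's front face at z≈0.045.

So the fingers passed over the rim, and the tray was not touched. I'll return to the well centre and come down slowly while watching the force.

move_arm(
  targets=[
    [[0, -1.4, 0], [0, 0, 0], 40],
    [[0, -1.4, 0], [0, 0, 0], 40],
    [[0, -1.4, 0], [0, 0, 0], 40],
    [[0, 0, 0], [0, 0, 0], 40],
    [[0, 0, 0], [0, 0, 0], 40],
    [[0, 0, 0.3], [0, 0, 0], 40],
    [[0, 0, 0.3], [0, 0, 0], 40],
  ],
  grip_force=10,
)

```text
time: 5.82
ee_pos: [0.442, 0.3442, 0.0095]
eef_rot: [0.745, 0.667, -0.0, 0.0]
ft_force: [0.7, 0.2, 0.2]
width: 0.0348
grip_force: 0.0
```

```bash
python3 - <<'E'
from h import *
w=cam("wrist");s=cam("scene")
b=cv2.resize(w["image"][140:340,200:440],(480,400),interpolation=cv2.INTER_CUBIC)
d=cv2.resize(s["image"][170:234,385:449],(320,320),interpolation=cv2.INTER_CUBIC); d=cv2.copyMakeBorder(d,0,80,0,0,cv2.BORDER_CONSTANT)
cv2.imwrite("pics/chk3.png",np.hstack([d,b])); togo(.441,.343,.19,-6.2)
E
```

```text
t 5.92 pos [0.4417 0.344  0.0093] ydeg -6.3 tilt [-0.001 -0.    -1.   ] F [-0.27  0.25 -0.5 ] w 0.0347
shift [ -0.12  -0.07 -18.07] turn -0.002
```

View pics/chk3.png

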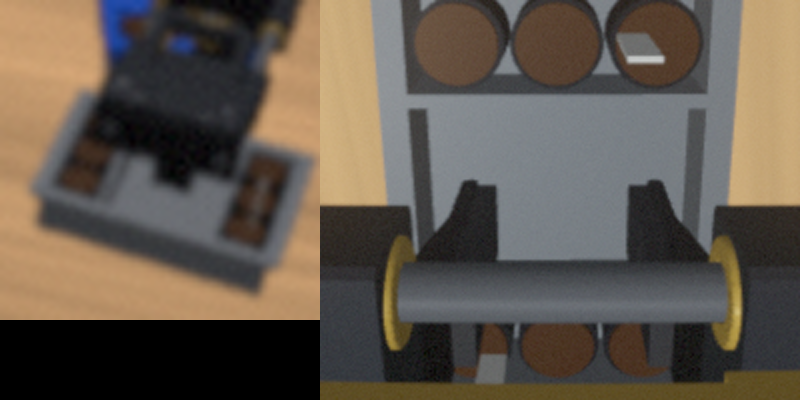

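The fingertips hang clear inside the well, with the +x tip at about scene pixel (420,207), and there is no contact force. I'll descend in small guarded steps.

move_arm(
  targets=[
    [[0, 0, 0.3], [0, 0, 0], 40],
    [[0, 0, 0.3], [0, 0, 0], 40],
    [[0, 0, 0], [0, 0, 0], 40],
  ],
)

```text
time: 6.3
ee_pos: [0.4416, 0.3443, 0.0036]
eef_rot: [0.745, 0.667, -0.0, -0.0]
ft_force: [1.0, -0.6, 0.7]
width: 0.0348
grip_force: 0.0
```

```bash
python3 - <<'E'
from h import *
s=cam("scene"); st=r.read_state(); print(st["ee_pos"].round(4),st["ft_force"].round(2))
p=np.array(st["ee_pos"])+np.array([.994,-.108,0])*.025
for z in(.003,.015,.03,.045): q=p.copy();q[2]=z; print(z,project(s,q).round(1))
print(s["image"][200:216,414:428].max(2))
E
```

```text
[0.4416 0.3443 0.0037] [ 0.23  0.04 -0.52]
0.003 [[415.4 217.1]]
0.015 [[416.1 214.1]]
0.03 [[417.  210.2]]
0.045 [[417.8 206.3]]
[[ 14  12  15  17  14  12  11  13   7  18  13  16  13  15]
 [ 12  15  13   4  13   8  17  11  16  17  17  11  16  12]
 [ 39  28  15  13  12  21   7  17  13   9  18  11  19  20]
 [ 71  51  32  19  13  10  15  16  11  15  11   8  19  34]
 [ 95  68  45  18  15  11  17  15  14  15  15  11  19  31]
 [102  74  41  15   2  13   7  12  14  28  34  29  31  25]
 [102  71  40  22  10  11  10  10  31  51  62  63  57  47]
 [100  78  52  38  26  20  16  19  42  70  89  94  88  84]
 [105  95  83  71  59  46  42  40  57  86 105 108 106 105]
 [112 111 107  98  94  81  76  66  78  97 111 115 115 115]
 [115 116 115 111 107 108 102  98  98 107 114 117 116 113]
 [118 115 114 118 114 116 113 111 113 114 116 116 115 116]
 [115 116 117 119 118 117 116 114 116 115 116 115 115 116]
 [117 115 117 117 115 117 114 116 116 117 117 118 114 117]
 [110 113 116 115 117 119 117 115 117 113 116 116 117 114]
 [ 92  98 104 108 111 113 115 119 116 118 115 117 115 113]]
```

The reported TCP is now below the tray floor with no force. The image puts the tip at z≈0.034, so there's a steady offset of about +30 mm. I'll go down 2 cm more, to about 0.014 true, in guarded steps.

move_arm(
  targets=[
    [[0, 0, 0.5], [0, 0, 0], 40],
    [[0, 0, 0.5], [0, 0, 0], 40],
  ],
)

```text
time: 6.6
ee_pos: [0.4417, 0.3444, -0.0065]
eef_rot: [0.745, 0.667, 0.0, -0.0]
ft_force: [0.5, 0.3, 0.3]
width: 0.035
grip_force: 0.0
```

move_arm(
  targets=[
    [[0, 0, 0.5], [0, 0, 0], 40],
    [[0, 0, 0.4], [0, 0, 0], 40],
  ],
)

```text
time: 6.85
ee_pos: [0.4416, 0.3443, -0.0156]
eef_rot: [0.745, 0.667, -0.0, -0.0]
ft_force: [-0.7, -0.5, -0.0]
width: 0.0345
grip_force: 0.0
```

```bash
python3 - <<'E'
from h import *
s=cam("scene"); st=r.read_state(); print(st["ee_pos"].round(4),st["ft_force"].round(2))
p=np.array(st["ee_pos"])+np.array([.994,-.108,0])*.025
for z in(.003,.015,.03): q=p.copy();q[2]=z; print(z,project(s,q).round(1))
print(s["image"][204:222,412:426].max(2))
E
```

```text
[ 0.4414  0.3441 -0.016 ] [-0.8  -0.06 -0.65]
0.003 [[415.4 217. ]]
0.015 [[416. 214.]]
0.03 [[416.9 210.2]]
[[ 18  17  13   9  14  16  14  10  12  20  20  21  21  19]
 [ 10   7  14   9  15   9  16  13  13  12  13  13  16  18]
 [ 18  11   4  14  14  16   8  13  12  19   0  22   6  16]
 [ 39  28  19  15  17  20  16  13  13   8  14   9   9  16]
 [ 71  60  40  21   8  16   6  19  16  15  16  16   7  22]
 [102  84  62  32  15  12  11   5  16  12  14   9  13  19]
 [112 100  72  40  17   8   4  19  11  15  19  25  19  21]
 [113 100  72  40  12  15  11  11  12  26  44  48  46  40]
 [113 102  78  54  38  30  21  13  20  41  69  84  80  76]
 [112 105  95  84  72  62  50  42  36  60  92 104 106 100]
 [ 99 102 103 101  99  90  83  75  68  80 101 113 115 114]
 [ 78  87  91  98  99 103  99  98  92  97 109 114 117 115]
 [ 66  69  72  77  84  92  94  96 101 107 113 114 115 116]
 [ 61  61  60  66  70  69  75  82  90  93  98 108 111 111]
 [ 64  61  62  64  62  61  64  68  70  76  82  88  92  98]
 [ 60  62  61  61  62  59  63  64  64  65  64  69  72  80]
 [ 81  72  63  60  62  60  62  59  60  60  61  64  59  65]
 [122 111  98  83  73  64  64  60  61  62  63  60  62  59]]
```

The tip is now at row ≈213, so z≈0.018, which is 12 mm below the wall top with no contact force. That is deep enough. Dragging +x now.

move_arm(
  targets=[
    [[0, 0.6, 0], [0, 0, 0], 40],
    [[0, 0.6, 0], [0, 0, 0], 40],
    [[0, 0.6, 0], [0, 0, 0], 40],
  ],
)

```text
time: 7.28
ee_pos: [0.4589, 0.3427, -0.015]
eef_rot: [0.745, 0.667, -0.001, -0.001]
ft_force: [-8.0, 1.3, 4.9]
width: 0.0346
grip_force: 3.8
```

move_arm(
  targets=[
    [[0, 0.5, 0], [0, 0, 0], 40],
    [[0, 0.5, 0], [0, 0, 0], 40],
  ],
)

```text
time: 7.52
ee_pos: [0.4684, 0.342, -0.015]
eef_rot: [0.745, 0.667, -0.001, -0.001]
ft_force: [-7.3, 0.9, 4.8]
width: 0.0348
grip_force: 3.7
```

move_arm(
  targets=[
    [[0, 0.5, 0], [0, 0, 0], 40],
    [[0, 0.5, 0], [0, 0, 0], 40],
  ],
)

```text
time: 7.78
ee_pos: [0.4784, 0.341, -0.015]
eef_rot: [0.745, 0.667, -0.001, -0.001]
ft_force: [-7.9, -0.4, 4.8]
width: 0.0348
grip_force: 3.7
```

```bash
python3 - <<'E'
from h import *
w=cam("wrist"); togo(.4417,.3444,.15,-6.2); cv2.imwrite("pics/w4.png",w["image"])
hsv=cv2.cvtColor(w["image"],cv2.COLOR_BGR2HSV); m=(hsv[...,1]<60)&(hsv[...,2]>70)
for row in (100,130,160,190):
    x=np.where(m[row])[0]; print(row,x.min() if len(x) else None,x.max() if len(x) else None, ray2plane(w,[[x.max(),row]],.03).round(4) if len(x) else "")
E
```

```text
t 7.83 pos [ 0.4793  0.3407 -0.015 ] ydeg -6.3 tilt [ 0.    -0.001 -1.   ] F [-4.12  2.35  0.96] w 0.035
shift [ -0.04  -3.8  -16.5 ] turn -0.001
100 None None 
130 180 397 [[0.5181 0.3999 0.03  ]]
160 183 395 [[0.5165 0.3864 0.03  ]]
190 187 393 [[0.5149 0.3722 0.03  ]]
```

Tray A needs about 8 N, so it has its rubber feet, and it has moved roughly 23-29 mm. Next is B.

move_arm(
  targets=[
    [[0, -0.5, 0], [0, 0, 0], 40],
    [[0, 0, -4], [0, 0, 0], 40],
    [[0, 0, -4], [0, 0, 0], 40],
    [[0, 0, -4], [0, 0, 0], 40],
    [[-4.92, -0.26, 0], [0, 0, 0], 40],
    [[-4.92, -0.26, 0], [0, 0, 0], 40],
    [[-4.92, -0.26, 0], [0, 0, 0], 40],
    [[-4.92, -0.26, 0], [0, 0, 0], 40],
    [[0, 0, 0], [0, 0, -0.107], 40],
    [[0, 0, 0], [0, 0, -0.106], 40],
    [[0, 0, 0], [0, 0, 0], 40],
  ],
)

```text
time: 9.2
ee_pos: [0.4427, 0.1461, 0.105]
eef_rot: [0.67, 0.742, 0.0, 0.0]
ft_force: [-0.2, 0.4, 0.4]
width: 0.0349
grip_force: 0.0
```

```bash
python3 - <<'E'
from h import *
togo(.4425,.147,-.016,5.9)
c=cam("wrist"); im=c["image"]; hsv=cv2.cvtColor(im,cv2.COLOR_BGR2HSV)
m=((hsv[...,1]<70)&(hsv[...,2]>60)).astype(np.uint8)*255; m[225:]=0
# side edges of rim in rows above the gripper
for row in (90,120,150,180,210):
    x=np.where(m[row,150:500])[0]+150
    if len(x): print(row,x.min(),x.max(),ray2plane(c,[[x.min(),row],[x.max(),row]],.03)[:,:2].round(4).tolist())
E
```

```text
t 9.2 pos [0.4427 0.1461 0.105 ] ydeg 5.8 tilt [ 0.     0.001 -1.   ] F [-0.24  0.43  0.35] w 0.0349
shift [ 0.09 -0.02 12.1 ] turn -0.001
120 259 381 [[0.3862, 0.201], [0.4833, 0.211]]
150 260 379 [[0.3884, 0.177], [0.4853, 0.187]]
180 262 378 [[0.3914, 0.1519], [0.4882, 0.1619]]
210 263 376 [[0.3937, 0.1255], [0.4905, 0.1354]]
```

B is where I predicted (rim middle x≈0.441 at y≈0.147). Descend and drag.

move_arm(
  targets=[
    [[0, 0, 4], [0, 0, 0], 40],
    [[0, 0, 4], [0, 0, 0], 40],
    [[0, 0, 3], [0, 0, 0], 40],
    [[0, 0, 1.1], [0, 0, 0], 40],
    [[0, 0, 0], [0, 0, 0], 40],
    [[0, 0.6, 0], [0, 0, 0], 40],
    [[0, 0.6, 0], [0, 0, 0], 40],
    [[0, 0.6, 0], [0, 0, 0], 40],
  ],
)

```text
time: 10.25
ee_pos: [0.4602, 0.1483, -0.0158]
eef_rot: [0.67, 0.743, -0.0, -0.001]
ft_force: [-6.1, 0.1, 4.6]
width: 0.035
grip_force: 3.3
```

move_arm(
  targets=[
    [[0, 0.5, 0], [0, 0, 0], 40],
    [[0, 0.5, 0], [0, 0, 0], 40],
  ],
)

```text
time: 10.5
ee_pos: [0.4697, 0.1492, -0.0161]
eef_rot: [0.67, 0.743, -0.001, -0.001]
ft_force: [-6.0, -0.1, 4.9]
width: 0.0352
grip_force: 3.4
```

move_arm(
  targets=[
    [[0, 0.5, 0], [0, 0, 0], 40],
    [[0, 0.5, 0], [0, 0, 0], 40],
  ],
)

```text
time: 10.75
ee_pos: [0.4796, 0.1502, -0.0161]
eef_rot: [0.67, 0.743, -0.001, -0.001]
ft_force: [-7.3, -0.5, 5.2]
width: 0.0348
grip_force: 3.4
```

```bash
python3 - <<'E'
from h import *
togo(.442,-.033,.105,-9.8)
t=cam("top"); trays(t); cv2.imwrite("pics/t2.png",t["image"])
E
```

```text
t 10.75 pos [ 0.4796  0.1502 -0.0161] ydeg 5.9 tilt [ 0.    -0.002 -1.   ] F [-7.25 -0.45  5.19] w 0.0348
shift [-17.84  -5.65 -12.1 ] turn 0.274
[441.6 -33.1] [142.4  98.8] 79.9
[428.6 235.3] [206.8 360.5] 0.9
```

B takes about 6-7 N, so it also has its feet. C should be the free one; on to feel it.

move_arm(
  targets=[
    [[0, -0.5, 0], [0, 0, 0], 40],
    [[0, 0, -4], [0, 0, 0], 40],
    [[0, 0, -4], [0, 0, 0], 40],
    [[0, 0, -4], [0, 0, 0], 40],
    [[-4.46, -1.29, 0], [0, 0, 0], 40],
    [[-4.46, -1.29, 0], [0, 0, 0], 40],
    [[-4.46, -1.29, 0], [0, 0, 0], 40],
    [[-4.46, -1.29, 0], [0, 0, 0], 40],
    [[0, 0, 0], [0, 0, 0.137], 40],
    [[0, 0, 0], [0, 0, 0.137], 40],
    [[0, 0, 0], [0, 0, 0], 40],
  ],
)

```text
time: 12.18
ee_pos: [0.4425, -0.0331, 0.104]
eef_rot: [0.765, 0.644, 0.0, 0.0]
ft_force: [0.7, -0.5, 0.2]
width: 0.0351
grip_force: 0.0
```

```bash
python3 - <<'E'
from h import *
togo(.442,-.033,-.016,-9.8)
c=cam("wrist"); im=c["image"]; hsv=cv2.cvtColor(im,cv2.COLOR_BGR2HSV)
m=((hsv[...,1]<70)&(hsv[...,2]>60)).astype(np.uint8)*255; m[225:]=0
for row in (120,150,180,210):
    x=np.where(m[row,150:500])[0]+150
    if len(x): print(row,x.min(),x.max(),ray2plane(c,[[x.min(),row],[x.max(),row]],.03)[:,:2].round(4).tolist())
t=cam("top"); trays(t)
# dock: mask and edges at rail-top height
hsv=cv2.cvtColor(t["image"],cv2.COLOR_BGR2HSV); m=((hsv[...,1]<70)).astype(np.uint8); 
for x in (400,410,420,425): print("col",x,np.where(m[145:215,x])[0]+145)
for y in (165,172,180,188,195): print("row",y,np.where(m[y,380:450])[0]+380)
E
```

```text
t 12.18 pos [ 0.4425 -0.0331  0.104 ] ydeg -9.8 tilt [ 0.     0.001 -1.   ] F [ 0.71 -0.52  0.2 ] w 0.0351
shift [-0.   -0.06 12.  ] turn 0.001
120 259 381 [[0.4033, 0.0346], [0.4991, 0.0182]]
150 260 379 [[0.3989, 0.011], [0.4946, -0.0054]]
180 261 378 [[0.3943, -0.0137], [0.4907, -0.0302]]
210 263 376 [[0.3902, -0.0399], [0.4858, -0.0563]]
[466.4 149.1] [ 98.1 142. ] 5.8
[464.8 340.4] [142.6  98.4] 83.3
[433.6 -75.3] [207.7 236.1] 0.7
col 400 [156 157 158 159 160 161 162 194 195 196 197 198 199 200 201 202 203 204
 205 206 207 208 209 210 211 212 213 214]
col 410 [156 157 158 159 160 161 162 195 196 197 198 199 200 201 202 203]
col 420 [155 156 157 158 159 160 161 195 196 197 198 199 200 201 202]
col 425 [155 156 157 158 159 160 161 195 196 197 198 199 200 201 202]
row 165 [430 431 432 433 434 435 436]
row 172 [431 432 433 434 435 436 437]
row 180 [432 433 434 435 436 437 438]
row 188 [433 434 435 436 437 438 439]
row 195 [389 390 391 392 393 394 395 396 397 398 399 400 401 410 411 412 413 414
 415 416 417 418 419 420 421 422 423 424 425 426 427 428 429 430 431 432
 433 434 435 436 437 438 439 440]
```

```bash
python3 - <<'E'
from h import *
t=cam("top")
hi=ray2plane(t,[[410,162.5],[425,161.5]],0)[:,:2]; lo=ray2plane(t,[[410,194.5],[425,194.5]],.025)[:,:2]
en=ray2plane(t,[[429.5,165],[430.5,172],[431.5,180],[432.5,188]],0)[:,:2]
print(hi.round(4).tolist(),lo.round(4).tolist(),en.round(4).tolist())
f=np.polyfit(en[:,0],en[:,1],1); th=np.arctan(f[0]); print("end rail dir deg",np.degrees(th))
for deg in (4.5,np.degrees(th)):
    a=np.radians(deg); ux=np.array([np.cos(a),np.sin(a)]); uy=np.array([-np.sin(a),np.cos(a)])
    sh=(hi@ux).mean(); sl=(lo@ux).mean(); e=(en@uy).mean(); print(deg,"width",sh-sl,"origin",((sh+sl)/2*ux+(e+.065)*uy).round(4))
# red sprayer / tall
hsv=cv2.cvtColor(t["image"],cv2.COLOR_BGR2HSV); m=((hsv[...,0]<6)|(hsv[...,0]>174))&(hsv[...,1]>150); ys,xs=np.where(m[210:270,405:460]); print("red x",xs.min()+405,xs.max()+405,"y",ys.min()+210,ys.max()+210)
print(ray2plane(t,[[425,220],[412,232],[425,246]],.1).round(3))
E
```

```text
[[0.6815, -0.238], [0.6857, -0.2866]] [[0.573, -0.2283], [0.5737, -0.2751]] [[0.6744, -0.3008], [0.6515, -0.3032], [0.6254, -0.3055], [0.5995, -0.3078]]
end rail dir deg 5.316751259626221
4.5 width 0.10906702140037505 origin [ 0.6271 -0.24  ]
5.316751259626221 width 0.1087814419794163 origin [ 0.6269 -0.2401]
red x 411 451 y 221 248
[[ 0.487 -0.249  0.1  ]
 [ 0.452 -0.21   0.1  ]
 [ 0.413 -0.246  0.1  ]]
```

A and B have each moved 24 mm. The dock origin is about (0.627, -0.240) with its x axis at about +4.9°, and the measured inside width of 109 mm matches the given 110. The sprayer spans x 0.41-0.49, y below -0.21, clear of the path. Now the feel drag on C.

move_arm(
  targets=[
    [[0, 0, 4], [0, 0, 0], 40],
    [[0, 0, 4], [0, 0, 0], 40],
    [[0, 0, 3], [0, 0, 0], 40],
    [[0, 0, 1.1], [0, 0, 0], 40],
    [[0, 0, 0], [0, 0, 0], 40],
    [[0, 0.6, 0], [0, 0, 0], 40],
    [[0, 0.6, 0], [0, 0, 0], 40],
    [[0, 0.6, 0], [0, 0, 0], 40],
  ],
)

```text
time: 13.32
ee_pos: [0.4608, -0.036, -0.0167]
eef_rot: [0.765, 0.644, 0.0, -0.0]
ft_force: [-2.2, -0.5, 0.6]
width: 0.0347
grip_force: 1.0
```

move_arm(
  targets=[
    [[0, 0.5, 0], [0, 0, 0], 40],
    [[0, 0.5, 0], [0, 0, 0], 40],
  ],
)

```text
time: 13.58
ee_pos: [0.4702, -0.0379, -0.0172]
eef_rot: [0.765, 0.644, -0.0, -0.0]
ft_force: [-1.9, 0.8, 1.2]
width: 0.0348
grip_force: 1.0
```

move_arm(
  targets=[
    [[0, 0.5, 0], [0, 0, 0], 40],
    [[0, 0.5, 0], [0, 0, 0], 40],
  ],
)

```text
time: 13.82
ee_pos: [0.4802, -0.0396, -0.0172]
eef_rot: [0.765, 0.644, -0.0, -0.0]
ft_force: [-2.4, -0.3, 1.3]
width: 0.0346
grip_force: 1.0
```

move_arm(
  targets=[
    [[0, 0, 0], [0, 0, 0], 55],
    [[0, 0, 0], [0, 0, 0], 68],
    [[0, 0, 0], [0, 0, 0], 68],
    [[0, 0, 0], [0, 0, 0], 68],
  ],
)

```text
time: 14.32
ee_pos: [0.4797, -0.0395, -0.0172]
eef_rot: [0.765, 0.644, -0.0, -0.0]
ft_force: [-1.0, -0.5, -0.3]
width: 0.0583
grip_force: 0.7
```

```bash
python3 - <<'E'
from h import *
togo(.613,-.0756,-.016,4.9)
c=cam("wrist"); cv2.imwrite("pics/wC.png",c["image"]); hsv=cv2.cvtColor(c["image"],cv2.COLOR_BGR2HSV)
m=((hsv[...,1]<60)&(hsv[...,2]>70))
for row in (130,160,190):
    x=np.where(m[row,100:540])[0]+100
    if len(x): print(row,x.min(),x.max(),ray2plane(c,[[x.min(),row],[x.max(),row]],.03)[:,:2].round(4).tolist())
E
```

```text
t 14.32 pos [ 0.4797 -0.0395 -0.0172] ydeg -9.8 tilt [ 0. -0. -1.] F [-1.   -0.55 -0.34] w 0.0583
shift [-1.29 13.75 -0.13] turn -0.257
130 203 424 [[0.4379, 0.0318], [0.5344, 0.0152]]
160 206 421 [[0.4357, 0.0185], [0.5319, 0.0019]]
190 209 419 [[0.4334, 0.0045], [0.5297, -0.012]]
```

C takes about 2 N, noise included, against 6-8 N for the other two, so C is the tray without feet. I'll widen the fingers to take up the slack, slide it in +x to line up with the dock mouth, then turn it.

move_arm(
  targets=[
    [[0, 0, 0], [0, 0, 0], 76],
    [[0, 0, 0], [0, 0, 0], 76],
    [[0, 1, 0], [0, 0, 0], 76],
    [[0, 1.25, 0], [0, 0, 0], 76],
    [[0, 1.25, 0], [0, 0, 0], 76],
    [[0, 1.25, 0], [0, 0, 0], 76],
    [[0, 1.25, 0], [0, 0, 0], 76],
    [[0, 1.25, 0], [0, 0, 0], 76],
    [[0, 1.25, 0], [0, 0, 0], 76],
    [[0, 1.25, 0], [0, 0, 0], 76],
    [[0, 1.25, 0], [0, 0, 0], 76],
    [[0, 1.25, 0], [0, 0, 0], 76],
    [[0, 1, 0], [0, 0, 0], 76],
    [[0, 0.5, 0], [0, 0, 0], 76],
    [[0, 0, 0], [0, 0, -0.065], 76],
    [[0, 0, 0], [0, 0, -0.065], 76],
    [[0, 0, 0], [0, 0, -0.065], 76],
    [[0, 0, 0], [0, 0, -0.062], 76],
    [[0, 0, 0], [0, 0, 0], 76],
  ],
)

```text
time: 16.75
ee_pos: [0.6156, -0.0629, -0.0172]
eef_rot: [0.676, 0.737, 0.0, 0.0]
ft_force: [0.2, -0.4, -2.9]
width: 0.0639
grip_force: 10.0
```

```bash
cat >> h.py <<'E'
DO=np.array([.627,-.240]); DA=np.radians(4.9); UX=np.array([np.cos(DA),np.sin(DA)]); UY=np.array([-np.sin(DA),np.cos(DA)])
def dockf(p): p=np.atleast_2d(p)[:,:2]-DO; return np.c_[p@UX,p@UY].round(4)
def rim(c,rows=(130,150,170,190),xr=(100,540)):
    hsv=cv2.cvtColor(c["image"],cv2.COLOR_BGR2HSV); m=((hsv[...,1]<60)&(hsv[...,2]>70)); M=[]
    for row in rows:
        x=np.where(m[row,xr[0]:xr[1]])[0]+xr[0]
        if len(x):
            d=dockf(ray2plane(c,[[x.min(),row],[x.max(),row]],.03)); M.append(d.mean(0)); print(row,x.min(),x.max(),d.tolist())
    M=np.array(M); f=np.polyfit(M[:,1],M[:,0],1); print("dock frame: axis x=",f.round(4)," (slope, x at y=0)")
E
python3 - <<'E'
from h import *
togo(.613,-.0756,-.016,4.9); print(dockf(r.read_state()["ee_pos"]))
c=cam("wrist"); cv2.imwrite("pics/wC2.png",c["image"]); rim(c)
E
```

```text
t 16.75 pos [ 0.6156 -0.0629 -0.0172] ydeg 4.9 tilt [ 0.  0. -1.] F [ 0.21 -0.44 -2.9 ] w 0.0639
shift [-1.24 -0.37 -0.12] turn 0.0
[[0.0038 0.1774]]
130 210 431 [[-0.0467, 0.2408], [0.0513, 0.2409]]
150 212 429 [[-0.0466, 0.2319], [0.0511, 0.232]]
170 214 427 [[-0.0465, 0.2227], [0.051, 0.2228]]
190 216 425 [[-0.0464, 0.2132], [0.051, 0.2133]]
dock frame: axis x= [-0.      0.0023]  (slope, x at y=0)
```

View pics/wC2.png

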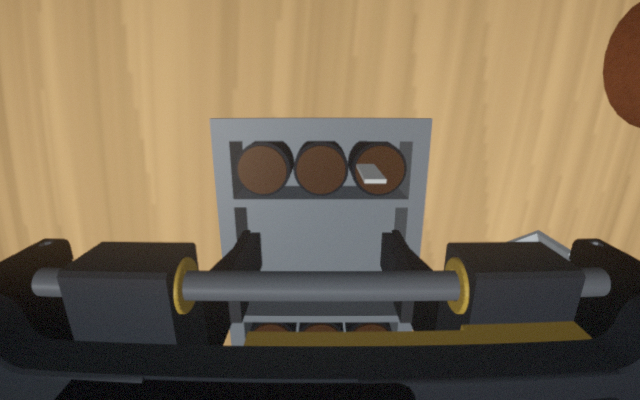

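C is held snugly by its two side walls. It is parallel to the dock (slope 0), 2 mm off the centreline, with its centre at dock y≈0.177. Slide it in.

move_arm(
  targets=[
    [[-0.6, -0.1, 0], [0, 0, 0], 76],
    [[-1.2, -0.1, 0], [0, 0, 0], 76],
    [[-1.2, -0.1, 0], [0, 0, 0], 76],
    [[-1.2, 0, 0], [0, 0, 0], 76],
    [[-1.2, 0, 0], [0, 0, 0], 76],
    [[-1.2, 0, 0], [0, 0, 0], 76],
    [[-1.2, 0, 0], [0, 0, 0], 76],
    [[-1.2, 0, 0], [0, 0, 0], 76],
    [[-1.2, 0, 0], [0, 0, 0], 76],
    [[-1.2, 0, 0], [0, 0, 0], 76],
    [[-1.2, 0, 0], [0, 0, 0], 76],
    [[-1.2, 0, 0], [0, 0, 0], 76],
    [[-1.2, 0, 0], [0, 0, 0], 76],
    [[-0.8, 0, 0], [0, 0, 0], 76],
  ],
)

```text
time: 18.55
ee_pos: [0.626, -0.2217, -0.0171]
eef_rot: [0.676, 0.737, -0.0, 0.0]
ft_force: [0.9, 2.1, 0.3]
width: 0.0643
grip_force: 10.0
```

```bash
python3 - <<'E'
from h import *
togo(.627,-.24,-.016,4.9); print(dockf(r.read_state()["ee_pos"]))
c=cam("wrist"); rim(c,xr=(205,440)); 
hsv=cv2.cvtColor(c["image"],cv2.COLOR_BGR2HSV); m=((hsv[...,1]<60)&(hsv[...,2]>70))[:,320]; y=np.where(m)[0].min(); print("top rim row",y,dockf(ray2plane(c,[[320,y]],.03)))
E
```

```text
t 18.55 pos [ 0.626  -0.2217 -0.0171] ydeg 4.9 tilt [-0.  0. -1.] F [0.87 2.13 0.27] w 0.0643
shift [-1.83 -0.05 -0.11] turn -0.0
[[0.0005 0.0183]]
130 210 439 [[-0.05, 0.0818], [0.0516, 0.0819]]
150 205 439 [[-0.053, 0.0729], [0.0525, 0.073]]
170 205 439 [[-0.0539, 0.0637], [0.0534, 0.0638]]
190 205 439 [[-0.0548, 0.0542], [0.0543, 0.0542]]
dock frame: axis x= [ 0.0338 -0.0023]  (slope, x at y=0)
top rim row 118 [[-0.0012  0.0868]]
```

move_arm(
  targets=[
    [[-0.6, 0, 0], [0, 0, 0], 76],
    [[-0.6, 0, 0], [0, 0, 0], 76],
  ],
)

```text
time: 18.85
ee_pos: [0.6272, -0.2323, -0.0172]
eef_rot: [0.676, 0.737, 0.0, -0.0]
ft_force: [-1.3, 1.7, -0.2]
width: 0.0642
grip_force: 10.0
```

move_arm(
  targets=[
    [[-0.3, 0, 0], [0, 0, 0], 76],
  ],
)

```text
time: 18.98
ee_pos: [0.6273, -0.2359, -0.0172]
eef_rot: [0.676, 0.737, 0.0, 0.0]
ft_force: [-0.3, 1.7, -0.1]
width: 0.0643
grip_force: 10.0
```

move_arm(
  targets=[
    [[-0.2, 0, 0], [0, 0, 0], 76],
  ],
)

```text
time: 19.1
ee_pos: [0.6275, -0.2373, -0.0172]
eef_rot: [0.676, 0.737, 0.0, -0.0]
ft_force: [-1.6, 6.0, 2.7]
width: 0.0642
grip_force: 10.0
```

```bash
python3 - <<'E'
from h import *
togo(.627,-.24,-.016,4.9); print(dockf(r.read_state()["ee_pos"]))
c=cam("wrist"); cv2.imwrite("pics/wC3.png",c["image"])
hsv=cv2.cvtColor(c["image"],cv2.COLOR_BGR2HSV); m=((hsv[...,1]<60)&(hsv[...,2]>70))[:,320]; y=np.where(m)[0].min(); print("top rim row",y,dockf(ray2plane(c,[[320,y]],.03)))
E
```

```text
t 19.1 pos [ 0.6275 -0.2373 -0.0172] ydeg 4.9 tilt [ 0.001  0.    -1.   ] F [-1.57  6.02  2.72] w 0.0642
shift [-0.26 -0.07 -0.12] turn 0.001
[[0.0007 0.0026]]
top rim row 118 [[-0.001   0.0711]]
```

The force jumped to 6 N at dock y≈0.002, so the tray is against the end rail. Release by narrowing the fingers, lift, and check.

move_arm(
  targets=[
    [[0, 0, 0], [0, 0, 0], 45],
    [[0, 0, 0], [0, 0, 0], 45],
    [[0, 0, 0], [0, 0, 0], 45],
    [[0, 0, 0], [0, 0, 0], 45],
    [[0, 0, -1], [0, 0, 0], 45],
    [[0, 0, -2], [0, 0, 0], 45],
    [[0, 0, -4], [0, 0, 0], 45],
    [[0, 0, -4], [0, 0, 0], 45],
    [[0, 0, -4], [0, 0, 0], 45],
    [[0, 0, -4], [0, 0, 0], 45],
    [[4, 0, 0], [0, 0, 0], 45],
    [[5, 0, 0], [0, 0, 0], 45],
    [[5, 0, 0], [0, 0, 0], 45],
    [[5, 0, 0], [0, 0, 0], 45],
    [[5, 0, 0], [0, 0, 0], 45],
    [[5, 0, 0], [0, 0, 0], 45],
  ],
)

```text
time: 21.15
ee_pos: [0.6025, 0.0528, 0.1748]
eef_rot: [0.676, 0.737, 0.001, 0.001]
ft_force: [1.2, 0.3, -0.1]
width: 0.0389
grip_force: 0.0
```

```bash
python3 - <<'E'
from h import *
togo(.6,0,.15,4.9)
t=cam("top"); s=cam("scene")
a=cv2.resize(t["image"][110:270,180:480],(780,416),interpolation=cv2.INTER_CUBIC)
cv2.imwrite("pics/final.png",a); trays(t); 
hsv=cv2.cvtColor(t["image"],cv2.COLOR_BGR2HSV); v=hsv[...,2]; m=((hsv[...,1]<80)); 
for y in(172,180,188): print(y,t["image"][y,380:400].max(1), t["image"][y,424:440].max(1))
E
```

```text
t 21.15 pos [0.6025 0.0528 0.1748] ydeg 4.9 tilt [ 0.     0.002 -1.   ] F [ 1.19  0.26 -0.14] w 0.0389
shift [-5.24 -0.71  2.47] turn 0.0
[464.9 340.3] [142.8  97.9] 83.4
[431.3  50.4] [207.4 342.4] 0.9
172 [160 159 158 159 155 159 156 156 156 136  84  97  91  66  18  39  49  60
  53  42] [ 38  16  16  25  30  35  42  28  74  94  96 121 143 144 139 142]
180 [153 157 156 157 157 157 157 157 158 158 131  77  95  79  47  36  46  53
  54  49] [ 70  30  13  14  26  46  54  53  69 105 102  93 118 144 150 160]
188 [158 155 156 157 156 156 157 155 153 157 150 119  87  96  83  48  40  49
  48  50] [ 73  72  32  22  35  38  40  48  49  51  83  91  92 117 146 148]
```

View pics/final.png

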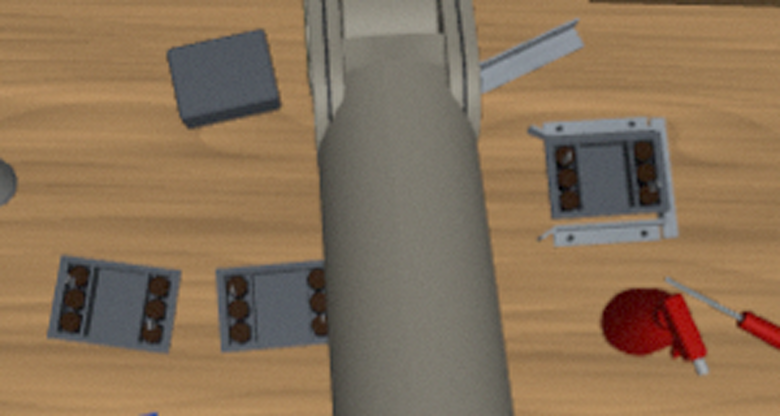

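```bash
python3 - <<'E'
from h import *
t=cam("top"); P=ray2plane(t,[[389.2,172],[390.0,180],[390.8,188]],.03); print("+y rim",dockf(P))
g=t["image"][150:205,410].max(1); print(dict(zip(range(150,205),g.tolist())))
g=t["image"][150:205,396].max(1); print(g.tolist())
print("x of rows",[(y,dockf(ray2plane(t,[[410,y]],.03)).tolist()[0][0]) for y in (163,164,165,166,190,191,192,193,194)])
E
```

```text
+y rim [[ 0.0214  0.0747]
 [-0.004   0.0748]
 [-0.0293  0.0749]]
{150: 180, 151: 178, 152: 170, 153: 163, 154: 158, 155: 153, 156: 144, 157: 148, 158: 152, 159: 151, 160: 139, 161: 101, 162: 94, 163: 90, 164: 78, 165: 54, 166: 78, 167: 96, 168: 92, 169: 93, 170: 94, 171: 94, 172: 93, 173: 95, 174: 94, 175: 95, 176: 96, 177: 93, 178: 96, 179: 95, 180: 96, 181: 93, 182: 94, 183: 92, 184: 96, 185: 99, 186: 95, 187: 97, 188: 96, 189: 94, 190: 95, 191: 92, 192: 94, 193: 134, 194: 165, 195: 156, 196: 142, 197: 123, 198: 140, 199: 156, 200: 153, 201: 151, 202: 154, 203: 143, 204: 153}
[183, 181, 170, 158, 156, 157, 152, 154, 135, 119, 137, 141, 94, 95, 92, 73, 39, 48, 49, 49, 54, 52, 51, 34, 20, 37, 48, 48, 52, 50, 51, 36, 21, 18, 36, 44, 48, 46, 40, 31, 21, 59, 92, 99, 138, 160, 154, 138, 124, 149, 159, 153, 153, 154, 150]
x of rows [(163, 0.0456), (164, 0.0424), (165, 0.0392), (166, 0.036), (190, -0.0396), (191, -0.0427), (192, -0.0458), (193, -0.0489), (194, -0.052)]
```

```bash
python3 - <<'E'
from h import *
t=cam("top"); print("-y rim",dockf(ray2plane(t,[[435.0,172],[435.9,180],[436.9,188]],.03)))
w=t["image"][176:185].max(2).astype(float); print(w[4,386:394],w[4,430:442])
E
```

```text
-y rim [[ 0.0117 -0.0684]
 [-0.0138 -0.0681]
 [-0.0391 -0.0682]]
[157. 156. 159. 156. 133.  78.  94.  82.] [ 57.  56.  71. 104. 102.  93. 120. 147. 151. 160. 162. 164.]
```

The tray's rim spans dock y -0.068 to +0.074, so its centre is about 3 mm from home with the rim lip over the end rail. It is straight, and the arm is clear. Handing in.

```bash
python3 -c "
from bench import r
print(r.close_job())"
```

```text
the job is handed in; nothing more can be done
None
```

I handed the job in at about 21 s: the tray without feet, the one nearest the dock (about 2 N to drag, against 6–8 N for the others), stands straight in the dock about 3 mm from home by camera, and the other two stand where their 24 mm drags left them; no verdict came back.

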